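Closing the bakery counter: sweep the lamp switches off and put their cover on

TASK

It is closing time: first switch off the display lamps by dragging a finger once along the row of four toggles, so that all of them fall over without lifting off part-way. Then draw the metal switch cover right out from under the bread shelf by its pull tab, let go of it on the counter, take it again by the top handle and lower it (do not drop it) over the switch bank, either way round, so that it stands flat on the counter all round the bank with all the toggles still off. Leave everything else on the counter where it is.

Things in the scene. Friction and masses are not known exactly. Their poses are not given: they have to be found in the camera images.
- bank: Fixed white switch box on the counter, 60 (x) x 176 (y) x 22 mm high; origin at the centre of its underside. Its four toggles stand in a row along its own y axis at y = -72, -32, 8 and 48 mm (x = 0).
- row_start (a point): Point on the bank over the pivot of the first toggle (lever1), 52 mm above the counter. This is the end of the row at the right as seen from the robot (within about 25 degrees of -y). The sweep goes from this end, leftwards, towards row_end, which is the bank's +y direction.
- row_end (a point): Point on the bank over the pivot of the last toggle (lever4), 52 mm above the counter.
- lever1 (a joint): Angle of toggle 1 of the row, counted from row_start (rad): 0 = upright = on, 1.2 = fallen over towards row_end = stop; over 0.65 is off. A grey paddle 26 mm wide across the row and 8 mm thick at its tip, pivot 18 mm above the counter, tip 56 mm above the counter when upright and 34 mm at the stop. It falls only towards row_end, yields to about 1 N and stays where it is left. A fingertip passing 36 to 46 mm above the counter pushes it off and then slides over it.
- lever2 (a joint): Angle of toggle 2 of the row, counted from row_start (rad): 0 = upright = on, 1.2 = fallen over towards row_end = stop; over 0.65 is off. A grey paddle 26 mm wide across the row and 8 mm thick at its tip, pivot 18 mm above the counter, tip 56 mm above the counter when upright and 34 mm at the stop. It falls only towards row_end, yields to about 1 N and stays where it is left. A fingertip passing 36 to 46 mm above the counter pushes it off and then slides over it.
- lever3 (a joint): Angle of toggle 3 of the row, counted from row_start (rad): 0 = upright = on, 1.2 = fallen over towards row_end = stop; over 0.65 is off. A grey paddle 26 mm wide across the row and 8 mm thick at its tip, pivot 18 mm above the counter, tip 56 mm above the counter when upright and 34 mm at the stop. It falls only towards row_end, yields to about 1 N and stays where it is left. A fingertip passing 36 to 46 mm above the counter pushes it off and then slides over it.
- lever4 (a joint): Angle of toggle 4 of the row, counted from row_start (rad): 0 = upright = on, 1.2 = fallen over towards row_end = stop; over 0.65 is off. A grey paddle 26 mm wide across the row and 8 mm thick at its tip, pivot 18 mm above the counter, tip 56 mm above the counter when upright and 34 mm at the stop. It falls only towards row_end, yields to about 1 N and stays where it is left. A fingertip passing 36 to 46 mm above the counter pushes it off and then slides over it.
- riser: Fixed low wooden bread shelf, open at the front (towards the robot) and back, like a bridge, to the left or right of the switch bank. Its origin lies on the counter 120 mm in front of the middle of its front edge; x points into it: the shelf reaches from x = 120 to x = 300 mm, board 118 to 136 mm above the counter, side walls at y = -104 to -86 and 86 to 104 mm. A loaf lies on top of it.
- cover_center (a point): Centre of the loose aluminium cover (0.3 to 0.6 kg), half-way up its shell: 27 mm above its lower rim. The shell is an upside-down trough 200 (x) x 84 (y) x 54 mm, inside 192 x 76 x 50 mm, open below. x runs along it, away from the pull tab. It starts on the counter partly under the shelf, the tab sticking out in front.
- cover_handle (a point): Centre of the cover's wooden bar handle, straight above cover_center, 87 mm above the cover's lower rim. The bar is 60 mm along the cover's x, 16 mm wide (y) and 14 mm thick, held 26 mm above the shell's top (which is at 54 mm) on two posts; pinch it across its 16 mm width. At the start it is under the shelf.
- cover_tab (a point): Centre of the cover's pull tab, an upright wooden fin on its -x end: 12 mm thick (y), stands 34 mm out of the end, from 14 to 54 mm above the lower rim. The point lies 117 mm from cover_center along -x, 34 mm above the rim. Pinch it across its 12 mm thickness from above.
- loaf: Bystander: brown loaf 100 x 160 x 60 mm on top of the bread shelf; origin at its underside.
- jar: Bystander: amber glass jar, 68 mm across, 110 mm high, beside the bread shelf; origin at its underside.
- canister: Bystander: steel canister, 72 mm across, 120 mm high, behind the switch bank (its +x side); origin at its underside.
- scraper: Bystander: spatula 200 mm long lying on the robot's side of the switch bank; origin at its underside.
- mug: Bystander: white cup, 70 mm across, 80 mm high; origin at its underside.
Mind the look-alikes: they are no part of the job. What is meant by the part that bears cover_center is not pink, and is the larger of those in its own colour.

How it is judged (in metres and radians):
On the way, in this order (a step that is already met when the one before it is completed fails the run):
1. all four toggles are off (value of joint each of lever1, lever2, lever3, lever4 above 0.65 rad), for 0.2 s.
2. the cover stands flat on the counter, let go, drawn out from under the shelf (its centre at least 80 mm in front of the shelf's front edge) (x of cover_handle in the frame of riser below 0.04 m and height (world z) of cover_center below 0.033 m and angle between cover_center's own z axis and vertical below 0.06 rad and not (contact force between the fingers and cover above 0.05 N)), for 0.2 s.
3. the cover has been lifted by its handle (fingers within 45 mm of the handle's centre) (height (world z) of cover_center above 0.055 m and distance between the grasp point and cover_handle below 0.045 m), for 0.1 s.
At the end, for the whole second after the job is handed in: The cover stands flat on the counter (within 6 mm and 0.06 rad) over the bank, its centre within 15 mm of the bank's and its length along the row within 0.15 rad, either way round; all four toggles are over 0.65 rad (all of step 1 and height (world z) of cover_center between 0.02 and 0.033 m and angle between cover_center's own z axis and vertical below 0.06 rad and horizontal distance between cover_center and bank below 0.015 m and angle between the x axis of cover_center and the y axis of bank, either way round below 0.15 rad); the robot touches nothing.
It fails at once if the hand leaves the row (grasp point over 150 mm above the counter, 80 mm aside or 170 mm along from the bank's centre) while some toggles are off and others still on: one drag only (value of joint any of lever1, lever2, lever3, lever4 above 0.65 rad and value of joint any of lever1, lever2, lever3, lever4 below 0.35 rad and (z of the grasp point in the frame of bank above 0.15 m or x of the grasp point in the frame of bank above 0.08 m or x of the grasp point in the frame of bank below -0.08 m or y of the grasp point in the frame of bank above 0.17 m or y of the grasp point in the frame of bank below -0.17 m)).
It fails at once if the cover is let go more than 25 mm above the counter (height (world z) of cover_center above 0.052 m and not (contact force between the fingers and cover above 0.001 N)).
It fails at once if a bystander is shifted by more than 30 mm (distance of any of loaf, jar, canister, scraper, mug from where it was at the start of the episode above 0.03 m).
It also fails if it takes over 72 s, if anything falls off the work surface, if the arm or the gripper's body presses on something with over 40 N, if the wrist force passes 120 N, or if a joint passes its speed limit or range.

ROBOT

A 6-joint arm with a two-finger parallel gripper is mounted at the origin on the work surface. World frame = base frame: x ahead of the robot, y to its left, z up, the work surface at z = 0. Lengths are in mm, angles in rad, forces in N, time in s.
With the tool pointing down it reaches from about 350 to 775 mm from the base axis. Payload 7.3 kg.
Tool frame: the origin (TCP) lies on the centre line of the jaws, within the pads' length; the fingertips stand 22 mm ahead of it and the grasp point (between the pads) lies 3 mm ahead of it; z points along the fingers, y is the direction in which the jaws open and shut (so a half turn about z gives the same grasp; the last joint's range is limited). The gripper opens to 92 mm and grips with 3 to 60 N. Pads are 19 mm wide; open, the fingers measure 130 mm over their backs; the gripper's body (75 mm by 190 mm) begins 47 mm behind the grasp point.
Start: joints at [-1.32, 0.342, 1.524, -0, 1.275, -0.146], TCP at [202.919, -484.217, 248.741] pointing down, gripper open.
Joint ranges: [-2.53, 2.53], [-0.77, 2.02], [0.04, 2.7], [-1, 4.14], [0.28, 2.66], [-3.11, 3.11]. Speed limits (rad/s): [2.57, 2.57, 3.14, 3.14, 3.14, 3.14].

INTERFACE

Orientations are given as [roll, pitch, yaw] about the fixed x, y, z axes, in that order (R = Rz(yaw) Ry(pitch) Rx(roll)).
In Python, from plant import bot gives the robot as it stands.
- The arm moves only by the tool play_rows, never from a script. Its argument "moves" is one flat list of numbers, 5 for each row, row after row: the closure in counts, from 0 (fully open) to 255 (shut), then the shift along the tool's x, y, z in mm, then the turn about the tool's z in degrees. A call has 1 to 8 rows; each row is the pose to reach, as a shift and turn from the pose commanded when the call began, along the tool's axes at that moment; what a row does not reach only later rows make up. A row lasts 1/12 s, in which the tool goes at most 41.7 mm and 7.16 degrees, less where a joint would pass 70% of its speed; a pose out of reach is approached as far as the arm can. A call with a gripper value outside its range is refused whole. The fingers move at their own pace and stop on an object; the grip force is fixed at half the most. Time passes only in rows, so rows that repeat a pose let the fingers close. It gives the time, the measured TCP pose, the force and the opening at its end, in the units of the state.
- bot.get_obs(): the state, without advancing time (a new reading comes with each control period).
- bot.capture(name): name is "scene" or "top"; returns a dict with "color" (400x640x3 uint8, red, green, blue), "fx", "fy", "cx", "cy" (pixels), "world_to_cam" (4x4, takes a point from world to camera coordinates). Camera axes: x right, y down, z forward; pixel columns grow to the right and rows downward; lengths in mm; the calibration is good to about 2 mm. A picture is of the moment at which its call begins. There is no depth.
- bot.close_job(): hands the job in, once; it reports no verdict.
The state is a dict: "time": time; "joint_positions": joint angles; "dq": joint speeds; "tau": joint torques, N m; "tool_pos": TCP position; "tcp_rot": TCP orientation; "contact_force": force on the tool from outside, world axes, zero at the start; "moment": the same for the moment, N m; "grip_width": finger opening in mm.
Only numpy, scipy, OpenCV 4.12 (cv2) and the standard library are available. Lean on these libraries where they do the work, as an engineer would, in place of code of your own. Each camera call takes 0.05 s, during which the arm holds its last target.

## Working session

There is one attempt and no reset: what is moved stays moved. The work goes in short steps, Python scripts to look and compute and a tool call to move; the robot and the scene stay as the last step left them, time stands still between calls to the robot, and variables do not carry over. Pictures are saved under pics/ and viewed, and the job is handed in when it is done.

Besides the shell and the picture viewer there is one more tool, called after "Request:" as name(argument=value, ...), one argument or row to a line, values as JSON. play_rows: Moves the arm, as the interface text tells. Its arguments: {"type":"object","properties":{"moves":{"type":"array","items":{"type":"number"}}},"required":["moves"]}

```bash
ls; mkdir -p pics; python3 - <<'E'
from plant import bot
import cv2,json,numpy as np
o=bot.get_obs()
for k in o: print(k,o[k])
for n in("scene","top"):
    c=bot.capture(n); cv2.imwrite(f"pics/{n}0.png",c["color"][:,:,::-1]); print(n,c["fx"],c["fy"],c["cx"],c["cy"]); print(np.round(c["world_to_cam"],4).tolist())
E
```

```text
pics
time 0.0
joint_positions [-1.31997634e+00  3.42702910e-01  1.52506908e+00 -3.30860468e-05
  1.27537606e+00 -1.46006653e-01]
dq [-6.57587379e-04 -7.27951832e-04 -1.78548198e-04 -2.57724104e-04
 -5.20577820e-05 -1.51400355e-03]
tau [-1.01857040e-03 -4.31249356e+01 -2.44216096e+01  7.16721453e-02
  5.60266385e-02 -1.13849144e-04]
tool_pos [ 202.81922545 -483.81553843  248.03704676]
tcp_rot [-3.14004920e+00 -1.94991155e-04  3.96836143e-01]
contact_force [ 0.80345926 -0.9046003   0.41330311]
moment [ 0.06101597  0.00460705 -0.02299109]
grip_width 91.90230432240124
scene 504.6655601113564 504.6655601113564 313.7571779572081 196.37920939543807
[[0.344, 0.9389, -0.0084, -215.7887], [0.7382, -0.2759, -0.6155, -270.2892], [-0.5803, 0.2056, -0.7881, 1783.4412], [0.0, 0.0, 0.0, 1.0]]
top 496.5126830503354 496.5126830503354 320.21976283214366 196.4719890527941
[[0.0186, -0.9998, -0.011, 42.663], [-0.9959, -0.0176, -0.0887, 479.9536], [0.0885, 0.0126, -0.996, 1485.4392], [0.0, 0.0, 0.0, 1.0]]
```

View pics/scene0.png

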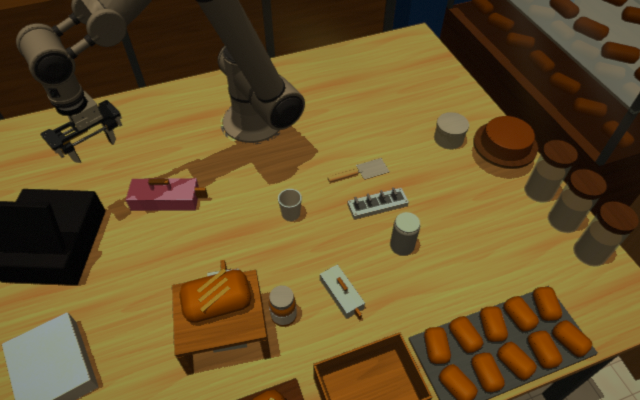

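View pics/top0.png

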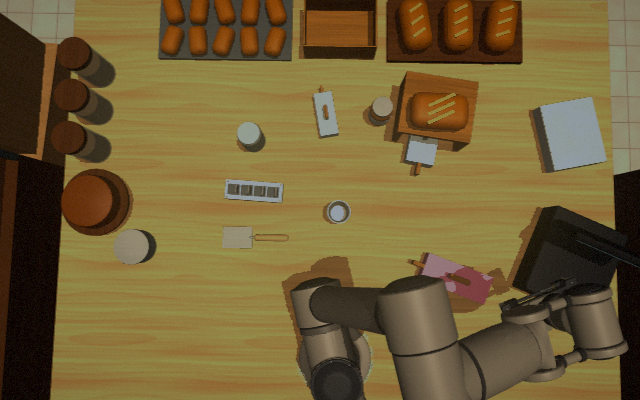

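```bash
python3 - <<'E'
import cv2
a=cv2.imread("pics/top0.png")
cv2.imwrite("pics/top_bank.png",cv2.resize(a[165:255,210:300],None,fx=6.5,fy=6.5,interpolation=cv2.INTER_CUBIC))
cv2.imwrite("pics/top_shelf.png",cv2.resize(a[65:185,300:490],None,fx=4.2,fy=4.2,interpolation=cv2.INTER_CUBIC))
b=cv2.imread("pics/scene0.png")
cv2.imwrite("pics/sc_shelf.png",cv2.resize(b[255:375,160:310],None,fx=5,fy=5,interpolation=cv2.INTER_CUBIC))
cv2.imwrite("pics/sc_bank.png",cv2.resize(b[150:260,320:430],None,fx=5.4,fy=5.4,interpolation=cv2.INTER_CUBIC))
E
```

```text
(no output)
```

View pics/top_bank.png

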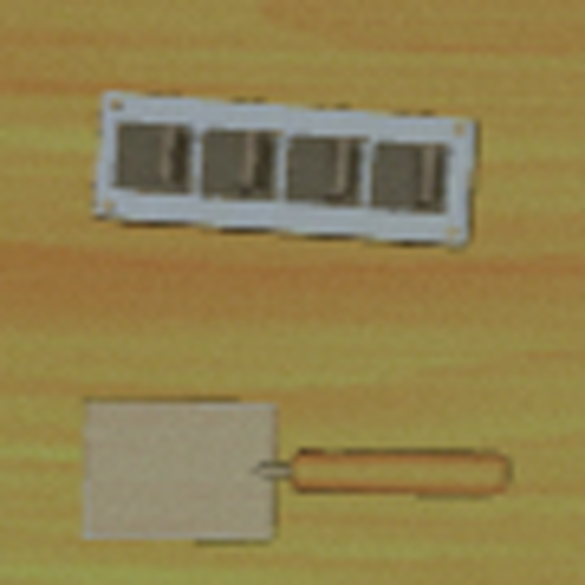

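View pics/top_shelf.png

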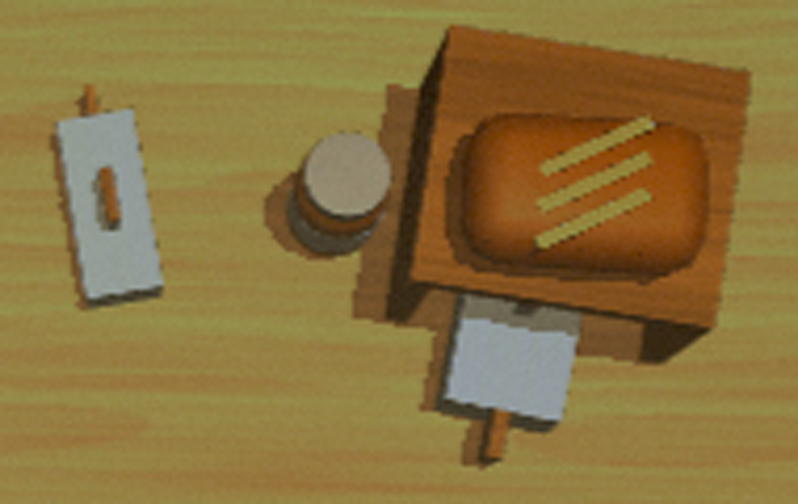

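View pics/sc_shelf.png

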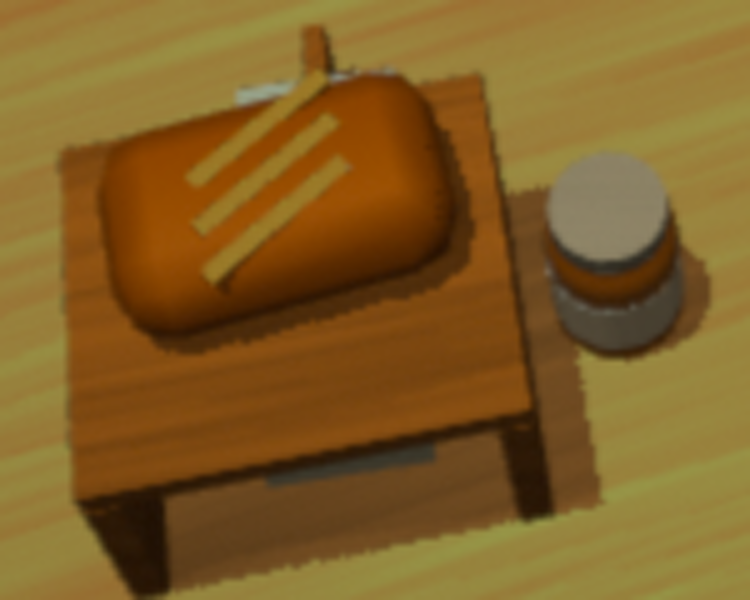

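View pics/sc_bank.png

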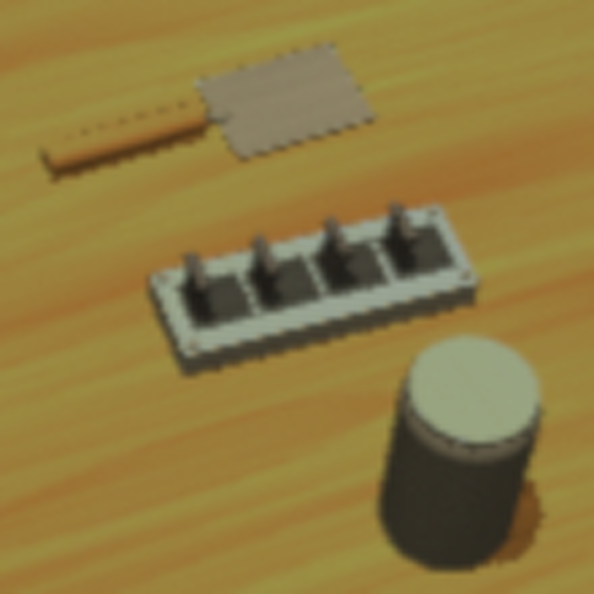

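```bash
python3 - <<'E'
import cv2
a=cv2.imread("pics/top0.png")
b=cv2.imread("pics/scene0.png")
c=cv2.resize(a[130:180,395:445],None,fx=12,fy=12,interpolation=cv2.INTER_CUBIC)
cv2.imwrite("pics/tab_top.png",cv2.convertScaleAbs(c,alpha=1.8))
c=cv2.resize(b[255:285,200:245],None,fx=16,fy=16,interpolation=cv2.INTER_CUBIC)
cv2.imwrite("pics/tab_sc.png",cv2.convertScaleAbs(c,alpha=1.8))
E
```

```text
(no output)
```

View pics/tab_top.png

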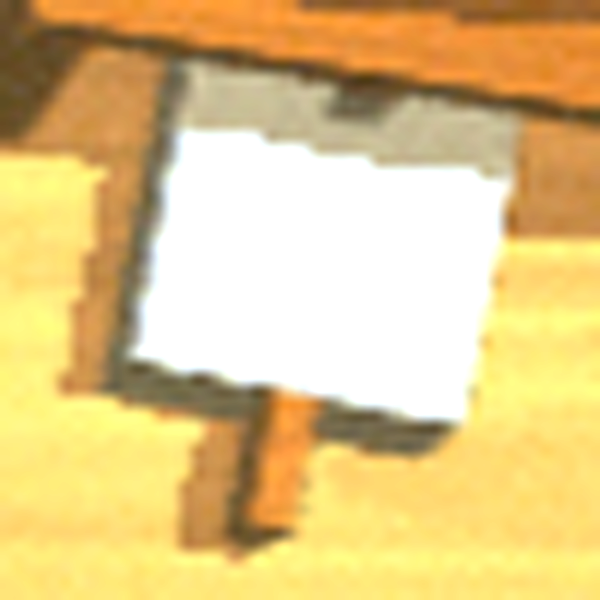

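View pics/tab_sc.png

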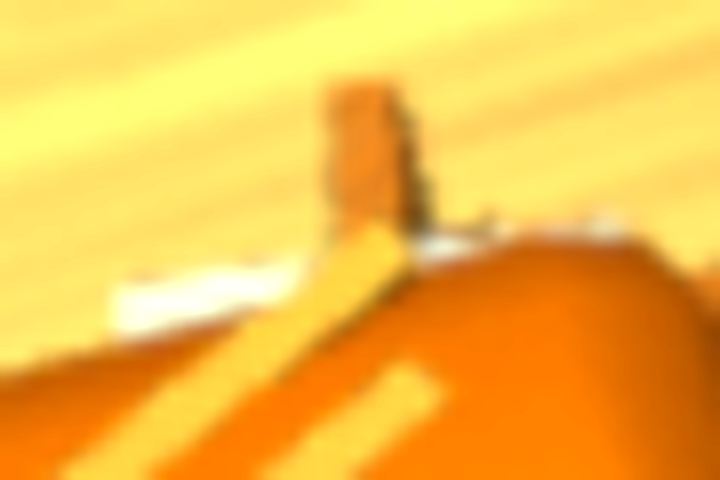

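```bash
cat > h.py <<'E'
import numpy as np, json, os
from scipy.optimize import least_squares
K={'scene':(504.66556,313.75718,196.37921,np.array([[0.344,0.9389,-0.0084,-215.7887],[0.7382,-0.2759,-0.6155,-270.2892],[-0.5803,0.2056,-0.7881,1783.4412]])),
'top':(496.51268,320.21976,196.47199,np.array([[0.0186,-0.9998,-0.011,42.663],[-0.9959,-0.0176,-0.0887,479.9536],[0.0885,0.0126,-0.996,1485.4392]]))}
def proj(cam,P):
    f,cx,cy,T=K[cam]; q=T[:,:3]@np.asarray(P,float)+T[:,3]; return np.array([cx+f*q[0]/q[2],cy+f*q[1]/q[2]])
def px(c,s,off): return (np.array(c)+.5)/s-.5+np.array(off)
def fit(obs,x0,zfree=False):
    """obs: (cam,local xyz,pixel); pose x,y,yaw(+z)"""
    def W(p,l):
        c,s=np.cos(p[2]),np.sin(p[2]); return [p[0]+c*l[0]-s*l[1],p[1]+s*l[0]+c*l[1],l[2]+(p[3] if zfree else 0)]
    f=lambda p:np.concatenate([proj(c,W(p,l))-u for c,l,u in obs])
    r=least_squares(f,list(x0)+([0] if zfree else []),x_scale=[100,100,.1]+([10] if zfree else []))
    return r.x, f(r.x).reshape(-1,2)
E
python3 - <<'E'
from h import *
np.set_printoptions(suppress=True,precision=3)
t=lambda u:px(u,6.5,(210,165)); s=lambda u:px(u,5.4,(320,150))
T=[('top',(30,88,22),t((103,93))),('top',(30,-88,22),t((475,120))),('top',(-30,-88,22),t((465,245))),('top',(-30,88,22),t((95,217)))]
S=[('scene',(-30,-88,22),s((152,279))),('scene',(-30,88,22),s((437,207))),('scene',(30,88,22),s((476,282))),('scene',(30,-88,22),s((185,359)))]
for o in (T,S,T+S):
    p,r=fit(o,(500,200,0)); print('bank',p,'\n',r.round(2).tolist())
t=lambda u:px(u,12,(395,130)); s=lambda u:px(u,16,(200,255))
T=[('top',(-100,42,54),t((130,355))),('top',(-100,-42,54),t((465,422))),('top',(-134,6,54),t((250,527))),('top',(-134,-6,54),t((298,533)))]
S=[('scene',(-134,-6,54),s((328,82))),('scene',(-134,6,54),s((392,80))),('scene',(-100,-42,54),s((112,287)))]
for o in (T,S,T+S):
    p,r=fit(o,(600,-200,0)); print('cover',p,'\n',r.round(2).tolist())
t=lambda u:px(u,4.2,(300,65)); s=lambda u:px(u,5,(160,255))
T=[('top',(300,104,136),t((450,27))),('top',(300,-104,136),t((750,72))),('top',(120,-104,136),t((718,328))),('top',(120,104,136),t((412,278)))]
S=[('scene',(120,-104,136),s((62,150))),('scene',(120,104,136),s((482,75))),('scene',(300,-104,136),s((78,500))),('scene',(300,104,136),s((537,412)))]
for o in (T,S,T+S):
    p,r=fit(o,(500,-200,0)); print('riser',p,'\n',r.round(2).tolist())
E
```

```text
bank [493.65  255.174  -0.055] 
 [[0.03, -0.21], [0.27, -0.21], [0.22, 0.16], [-0.52, 0.26]]
bank [500.328 252.872  -0.049] 
 [[-0.79, -0.18], [0.1, -0.54], [0.79, 0.26], [-0.09, 0.33]]
bank [496.327 254.45   -0.052] 
 [[0.27, -1.0], [0.51, -1.16], [0.51, -0.79], [-0.23, -0.54], [-0.81, -1.37], [0.05, -1.56], [0.67, -0.79], [-0.19, -0.91]]
cover [ 682.272 -260.216   -0.176] 
 [[0.09, 0.46], [-0.02, 0.23], [-0.02, -0.48], [-0.05, -0.21]]
cover [ 685.583 -266.945   -0.217] 
 [[-0.21, 0.22], [0.23, -0.18], [-0.02, -0.04]]
cover [ 683.831 -260.642   -0.172] 
 [[0.35, 0.02], [0.25, -0.31], [0.29, -0.96], [0.27, -0.7], [-0.29, -0.61], [0.13, -1.18], [0.5, -0.47]]
riser [ 523.916 -251.377   -0.141] 
 [[-0.23, -0.62], [0.64, -0.35], [-0.1, 0.18], [-0.31, 0.76]]
riser [ 529.491 -249.174   -0.148] 
 [[0.01, -0.14], [0.52, -0.58], [-0.56, 0.66], [0.09, -0.15]]
riser [ 526.989 -250.214   -0.144] 
 [[-0.21, -1.74], [0.62, -1.2], [-0.37, -0.73], [-0.53, -0.43], [-0.44, -0.78], [-0.03, -1.41], [-0.81, -0.16], [-0.28, -1.2]]
```

```bash
python3 - <<'E'
from h import *
np.set_printoptions(suppress=True,precision=1)
def back(cam,u,z):
    f,cx,cy,T=K[cam]; d=T[:,:3].T@np.array([(u[0]-cx)/f,(u[1]-cy)/f,1]); c=-T[:,:3].T@T[:,3]; return (c+d*(z-c[2])/d[2])[:2]
print('canister top',back('top',(249,131),120),back('scene',px((474,388),5.4,(320,150)),120))
print('mug',back('top',(337.5,211),80),back('scene',(290,196),80))
print('jar',back('top',px((347,172),4.2,(300,65)),110))
print('scraper',back('top',(223,238),0),back('top',(289,238),0))
print('small',back('top',(325,112),40)); print('pink',back('top',(410,263),40),back('top',(425,255),40))
E
```

```text
canister top [655.7 258.4] [655. 260.]
mug [432.4  -0.4] [430.9  -1.1]
jar [ 739.  -124.6]
scraper [348.1 347. ] [351.9 144.7]
small [735.8  41.4]
pink [ 284.7 -218. ] [ 309.  -262.2]
```

```bash
cat >> h.py <<'E'
def to(x,y,z,yaw,o=None):
    "shift in tool axes from measured pose to a world TCP pose (tool down)"
    from plant import bot
    o=o or bot.get_obs(); p=np.array(o['tool_pos']); a=o['tcp_rot'][2]
    d=np.array([x,y,z])-p
    t=(a-yaw+np.pi)%(2*np.pi)-np.pi
    print('meas',p.round(1),'yaw',round(a,4),'| shift',np.round([np.cos(a)*d[0]+np.sin(a)*d[1],np.sin(a)*d[0]-np.cos(a)*d[1],-d[2]],1),'turn deg',round(np.degrees(t),2))
def world(pose,l):
    c,s=np.cos(pose[2]),np.sin(pose[2]); return (pose[0]+c*l[0]-s*l[1],pose[1]+s*l[0]+c*l[1])
BANK=(496.5,254.4,-0.052)
E
python3 -c "
from h import *
x,y=world(BANK,(0,-130));print(x,y);to(x,y,248,-0.052)"
```

```text
489.7430460948055 124.57572039898287
meas [ 202.8 -483.9  248.1] yaw 0.3968 | shift [ 4.998e+02 -4.503e+02  1.000e-01] turn deg 25.71
```

Request:
play_rows(
  moves=[255,30,-27,0,2,255,60,-54,0,4,255,90,-81,0,6,255,120,-108,0,8,255,150,-135,0,10,255,180,-162,0,12,255,210,-189,0,13,255,240,-216,0,13],
)

```text
time: 0.77
tool_pos: [341.0, -190.3, 248.6]
tcp_rot: [-3.142, 0.0, 0.168]
contact_force: [1.1, 0.2, 0.4]
grip_width: 43.0
```

```bash
python3 -c "
from h import *
x,y=world(BANK,(0,-130));to(x,y,248,-0.052)"
```

```text
meas [ 341.  -190.3  248.6] yaw 0.1684 | shift [ 199.4 -285.5    0.6] turn deg 12.63
```

Request:
play_rows(
  moves=[255,23,-33,0,3,255,46,-66,0,6,255,69,-99,0,9,255,92,-132,0,12,255,115,-165,0,12.6,255,138,-198,0,12.6,255,161,-231,0,12.6,255,184,-264,0,12.6],
)

```text
time: 1.43
tool_pos: [477.7, 101.2, 248.5]
tcp_rot: [3.141, 0.0, -0.05]
contact_force: [1.2, -0.6, -0.4]
grip_width: 1.0
```

```bash
python3 -c "
from h import *
x,y=world(BANK,(0,-130));to(x,y,248,-0.052)"
```

```text
meas [477.7 101.2 248.5] yaw -0.0497 | shift [ 10.9 -23.9   0.5] turn deg 0.13
```

Request:
play_rows(
  moves=[255,10,-19,30,0,255,10,-19,60,0,255,10,-19,90,0,255,10,-19,120,0,255,10,-19,140,0,255,10,-19,145,0,255,10,-19,145,0,255,10,-19,145,0],
)

```text
time: 2.1
tool_pos: [489.0, 117.5, 104.4]
tcp_rot: [-3.142, -0.001, -0.05]
contact_force: [0.1, -0.4, -0.8]
grip_width: 0.3
```

```bash
python3 - <<'E'
from h import *
from plant import bot
import cv2
x,y=world(BANK,(0,-130));to(x,y,63,-0.052)
for n in("scene","top"):
    c=bot.capture(n)["color"][:,:,::-1]; cv2.imwrite(f"pics/{n}1.png",c)
    p=bot.get_obs()['tool_pos']; print(n,'tip proj',proj(n,[p[0],p[1],p[2]-22]))
a=cv2.imread("pics/top1.png")[130:250,200:360]; b=cv2.imread("pics/scene1.png")[130:250,280:440]
cv2.imwrite("pics/both1.png",cv2.convertScaleAbs(np.vstack([cv2.resize(a,None,fx=4,fy=4)[:300*2-0],cv2.resize(b,None,fx=4,fy=4)])[:960:1],alpha=1.5)) if 0 else None
cv2.imwrite("pics/t1.png",cv2.convertScaleAbs(cv2.resize(a,None,fx=5,fy=5,interpolation=2),alpha=1.5))
cv2.imwrite("pics/s1.png",cv2.convertScaleAbs(cv2.resize(b,None,fx=5,fy=5,interpolation=2),alpha=1.5))
E
```

```text
meas [489.  117.5 104.4] yaw -0.0501 | shift [ 0.4 -7.1 41.4] turn deg 0.11
scene tip proj [335.29742993 198.9660717 ]
top tip proj [297.34256332 190.64465667]
```

View pics/t1.png

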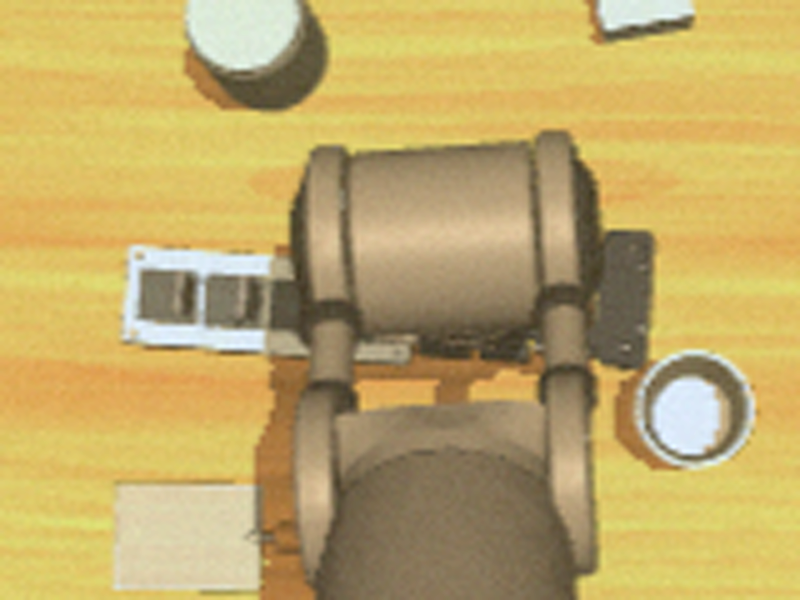

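View pics/s1.png

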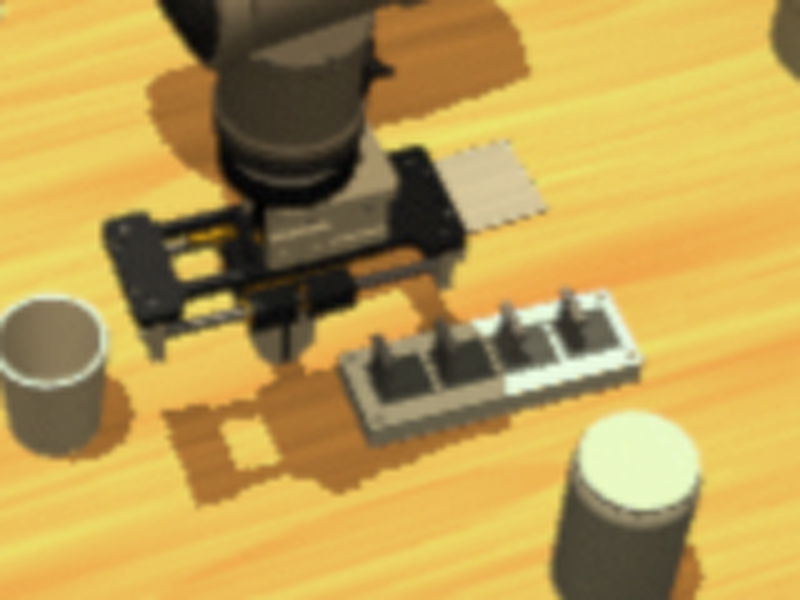

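Request:
play_rows(
  moves=[255,0,0,15,0,255,0,0,30,0,255,0,0,41,0,255,0,0,41,0,255,0,0,41,0,255,0,0,41,0],
)

```text
time: 2.7
tool_pos: [489.4, 117.6, 64.0]
tcp_rot: [-3.141, -0.002, -0.05]
contact_force: [0.1, 1.0, 0.0]
grip_width: 0.5
```

Request:
play_rows(
  moves=[255,0,-15,0,0,255,0,-30,0,0,255,0,-45,0,0,255,0,-60,0,0,255,0,-75,0,0,255,0,-90,0,0,255,0,-105,0,0,255,0,-120,0,0],
)

```text
time: 3.37
tool_pos: [495.1, 238.1, 64.1]
tcp_rot: [-3.141, -0.002, -0.05]
contact_force: [-0.2, -0.8, 0.3]
grip_width: 0.1
```

Request:
play_rows(
  moves=[255,0,-15,0,0,255,0,-30,0,0,255,0,-45,0,0,255,0,-60,0,0,255,0,-75,0,0,255,0,-90,0,0,255,0,-105,0,0,255,0,-120,0,0],
)

```text
time: 4.03
tool_pos: [500.5, 358.8, 62.9]
tcp_rot: [-3.141, -0.0, -0.05]
contact_force: [0.2, 0.2, -0.4]
grip_width: 0.1
```

```bash
python3 - <<'E'
from h import *
from plant import bot
import cv2
x,y=world(BANK,(0,125));to(x,y,63,-0.052)
for n in("scene","top"):
    c=bot.capture(n)["color"][:,:,::-1]; cv2.imwrite(f"pics/{n}2.png",c)
b=cv2.imread("pics/scene2.png")[130:250,320:480]
cv2.imwrite("pics/s2.png",cv2.convertScaleAbs(cv2.resize(b,None,fx=5,fy=5,interpolation=2),alpha=1.5))
E
```

```text
meas [500.5 358.8  62.9] yaw -0.05 | shift [  1.5 -20.5  -0.1] turn deg 0.12
```

View pics/s2.png

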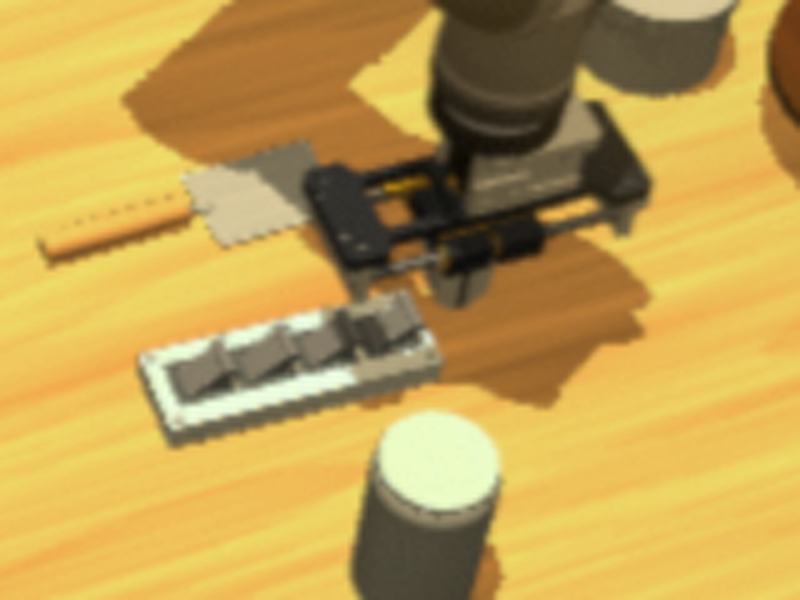

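Request:
play_rows(
  moves=[255,0,0,-35,0,255,0,0,-70,0,255,0,0,-105,0,255,0,20,-140,0,200,0,50,-160,0,140,0,88,-170,0,60,0,128,-175,2,0,0,168,-175,4],
)

```text
time: 4.8
tool_pos: [492.1, 188.0, 239.5]
tcp_rot: [-3.141, -0.003, -0.121]
contact_force: [0.7, -0.3, -0.3]
grip_width: 22.6
```

```bash
python3 -c "
from h import *
C=(683.8,-260.6,-.175)
x,y=world(C,(-117,0));print(x,y);to(x,y,230,-0.175)"
```

```text
568.5869949481228 -240.2293479015493
meas [492.1 188.  239.5] yaw -0.1206 | shift [127.5 415.9   9.5] turn deg 3.12
```

Request:
play_rows(
  moves=[120,12,39,0,1,120,24,78,0,2,120,36,117,0,3,120,48,156,0,3,120,60,195,0,3,120,72,234,0,3,120,84,273,0,3,120,96,312,0,3],
)

```text
time: 5.47
tool_pos: [549.7, -134.0, 238.0]
tcp_rot: [3.142, -0.0, -0.173]
contact_force: [0.8, 0.2, 0.3]
grip_width: 48.8
```

Request:
play_rows(
  moves=[120,11,38,0,0,120,22,74,0,0,120,28,94,0,0,120,28,94,0,0,120,28,94,30,0,120,28,94,60,0,120,28,94,80,0,120,28,94,80,0],
)

```text
time: 6.13
tool_pos: [558.9, -227.4, 153.2]
tcp_rot: [-3.138, 0.009, -0.172]
contact_force: [-0.9, 0.7, -0.4]
grip_width: 48.9
```

```bash
python3 - <<'E'
from h import *
from plant import bot
import cv2
C=(683.8,-260.6,-.175)
x,y=world(C,(-119,0));to(x,y,140,-0.175)
for n in("scene","top"):
    c=bot.capture(n)["color"][:,:,::-1]; cv2.imwrite(f"pics/{n}3.png",c)
    p=bot.get_obs()['tool_pos']; print(n,'tip proj',proj(n,[p[0],p[1],p[2]-22]))
a=cv2.imread("pics/top3.png")[90:210,340:500]; b=cv2.imread("pics/scene3.png")[220:320,140:300]
cv2.imwrite("pics/t3.png",cv2.convertScaleAbs(cv2.resize(a,None,fx=5,fy=5,interpolation=2),alpha=1.5))
cv2.imwrite("pics/s3.png",cv2.convertScaleAbs(cv2.resize(b,None,fx=5,fy=5,interpolation=2),alpha=1.5))
E
```

```text
meas [ 558.9 -227.4  153.2] yaw -0.1722 | shift [ 9.7 11.  13.2] turn deg 0.16
scene tip proj [221.66735569 244.2116517 ]
top tip proj [419.83896365 165.4717713 ]
```

View pics/t3.png

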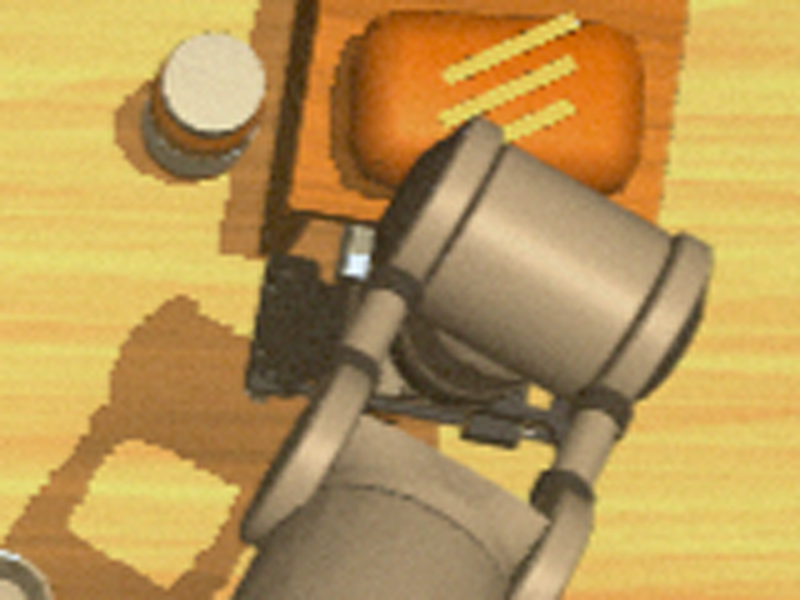

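View pics/s3.png

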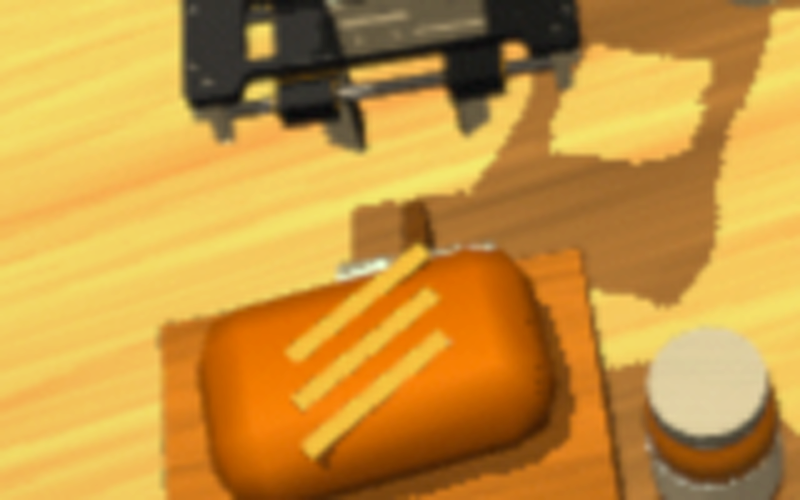

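View pics/scene3.png

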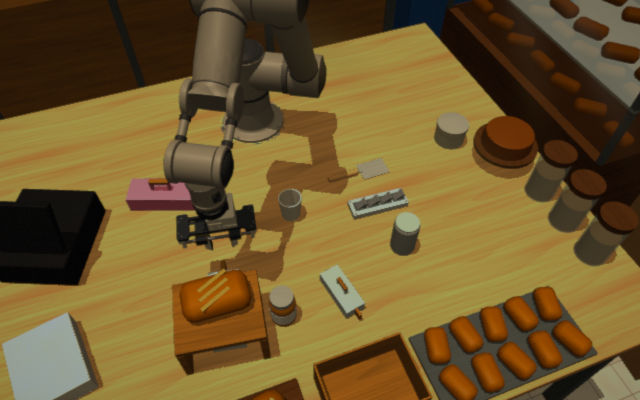

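```bash
python3 -c "
from h import *
from plant import bot
print(bot.get_obs()['joint_positions'])
C=(683.8,-260.6,-.175)
x,y=world(C,(-119,0));to(x,y,70,-0.175)"
```

```text
[-5.13192212e-01  5.69214327e-01  1.41553445e+00  2.86660760e-05
  1.15775157e+00  1.22942179e+00]
meas [ 561.4 -228.7  157.9] yaw -0.1718 | shift [ 7.  10.1 87.9] turn deg 0.18
```

Request:
play_rows(
  moves=[120,7,10,0,0,120,7,10,20,0,120,7,10,45,0,120,7,10,65,0,120,7,10,65,0,120,7,10,65,0],
)

```text
time: 6.73
tool_pos: [567.3, -240.3, 94.0]
tcp_rot: [3.141, -0.001, -0.172]
contact_force: [0.5, -0.6, 1.1]
grip_width: 48.8
```

```bash
python3 - <<'E'
from h import *
from plant import bot
import cv2
C=(683.8,-260.6,-.175)
x,y=world(C,(-119,0));to(x,y,40,-0.175)
c=bot.capture("scene")["color"][:,:,::-1]; b=c[220:320,140:300]
cv2.imwrite("pics/s4.png",cv2.convertScaleAbs(cv2.resize(b,None,fx=5,fy=5,interpolation=2),alpha=1.5))
E
```

```text
meas [ 567.3 -240.3   94. ] yaw -0.1719 | shift [-0.7 -0.3 54. ] turn deg 0.18
```

View pics/s4.png

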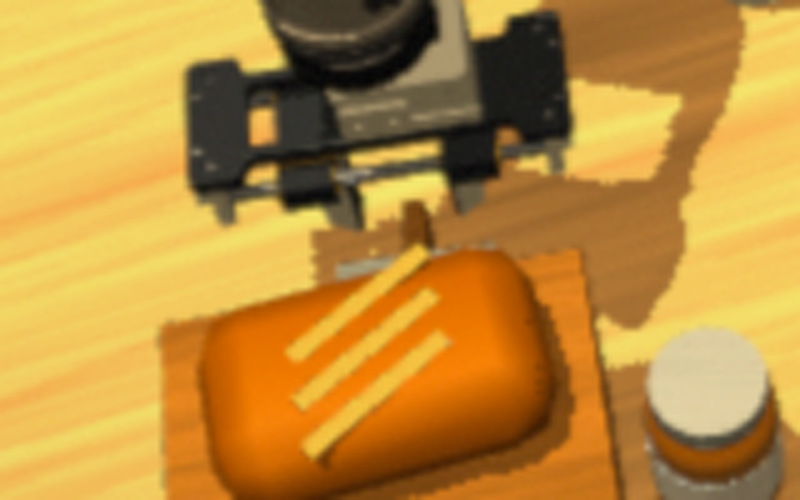

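Request:
play_rows(
  moves=[120,-1,0,15,0,120,-1,0,30,0,120,-1,0,45,0,120,-1,0,54,0,120,-1,0,54,0,120,-1,0,54,0],
)

```text
time: 7.28
tool_pos: [566.5, -240.4, 40.0]
tcp_rot: [3.141, -0.002, -0.172]
contact_force: [0.5, -0.2, 0.6]
grip_width: 48.5
```

Request:
play_rows(
  moves=[255,0,0,0,0,255,0,0,0,0,255,0,0,0,0,255,0,0,0,0,255,0,0,0,0,255,0,0,0,0],
)

```text
time: 7.78
tool_pos: [565.8, -240.1, 38.9]
tcp_rot: [3.141, -0.0, -0.172]
contact_force: [0.1, 0.2, -1.0]
grip_width: 13.1
```

Request:
play_rows(
  moves=[255,-6,0,0,0,255,-16,0,0,0,255,-28,0,0,0,255,-40,0,0,0,255,-52,0,0,0,255,-64,0,0,0,255,-76,0,0,0,255,-88,0,0,0],
)

```text
time: 8.45
tool_pos: [478.6, -225.0, 38.9]
tcp_rot: [3.141, -0.001, -0.172]
contact_force: [1.2, 0.4, -1.5]
grip_width: 11.9
```

Request:
play_rows(
  moves=[255,-12,0,0,0,255,-24,0,0,0,255,-36,0,0,0,255,-48,0,0,0,255,-60,0,0,0,255,-70,0,0,0,255,-76,0,0,0,255,-76,0,0,0],
)

```text
time: 9.12
tool_pos: [402.7, -211.5, 38.8]
tcp_rot: [-3.141, 0.002, -0.173]
contact_force: [-4.6, 0.5, 2.7]
grip_width: 11.8
```

```bash
python3 - <<'E'
from plant import bot
import cv2
for n in("scene","top"):
    c=bot.capture(n)["color"][:,:,::-1]; cv2.imwrite(f"pics/{n}5.png",cv2.convertScaleAbs(c,alpha=1.5))
print(bot.get_obs()['tool_pos'],bot.get_obs()['grip_width'])
E
```

```text
[ 403.20423321 -211.62521628   38.82984093] 11.853088108961186
```

View pics/scene5.png

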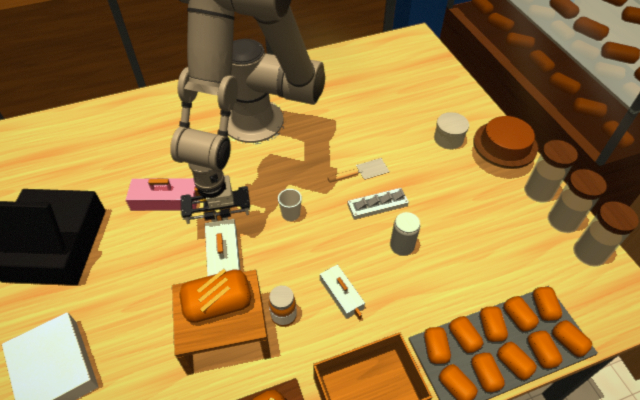

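Request:
play_rows(
  moves=[120,0,0,0,0,120,0,0,0,0,120,0,0,0,0,120,0,0,0,0,120,0,0,0,0,120,0,0,0,0],
)

```text
time: 9.72
tool_pos: [404.3, -212.0, 38.6]
tcp_rot: [3.141, -0.0, -0.172]
contact_force: [-0.0, -0.9, 0.1]
grip_width: 46.5
```

Request:
play_rows(
  moves=[120,0,0,-30,0,120,0,0,-60,0,120,0,0,-95,0,120,0,0,-130,0,120,0,0,-150,0,120,-40,0,-150,0,120,-60,0,-150,0,120,-60,0,-150,0],
)

```text
time: 10.38
tool_pos: [342.0, -200.3, 188.8]
tcp_rot: [-3.141, 0.002, -0.173]
contact_force: [-0.4, 0.4, 0.2]
grip_width: 48.9
```

```bash
python3 - <<'E'
from plant import bot
import cv2
print(bot.get_obs()['tool_pos'],bot.get_obs()['grip_width'])
for n in("scene","top"):
    c=bot.capture(n)["color"][:,:,::-1]; cv2.imwrite(f"pics/{n}6.png",c)
a=cv2.imread("pics/top6.png")[110:230,340:500]; b=cv2.imread("pics/scene6.png")[190:290,140:300]
cv2.imwrite("pics/t6.png",cv2.convertScaleAbs(cv2.resize(a,None,fx=5,fy=5,interpolation=2),alpha=1.5))
cv2.imwrite("pics/s6.png",cv2.convertScaleAbs(cv2.resize(b,None,fx=5,fy=5,interpolation=2),alpha=1.5))
E
```

```text
[ 341.95648761 -200.2618052   188.83212   ] 48.91379412039037
```

View pics/t6.png

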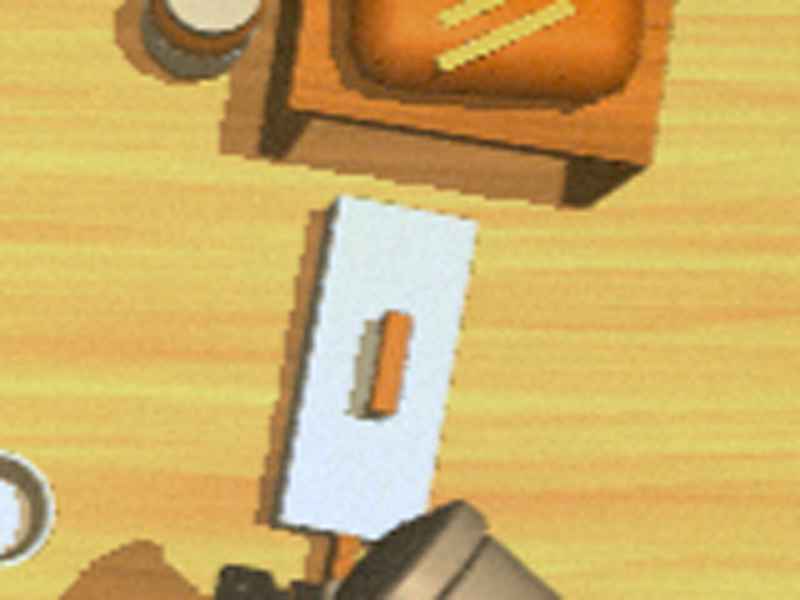

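View pics/s6.png

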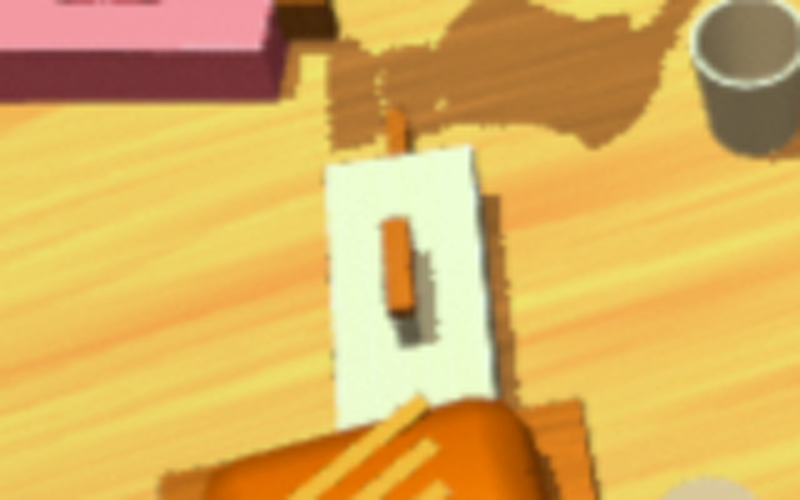

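```bash
python3 - <<'E'
from h import *
np.set_printoptions(suppress=True,precision=3)
t=lambda u:px(u,5,(340,110)); s=lambda u:px(u,5,(140,190))
T=[('top',(100,42,54),t((338,197))),('top',(100,-42,54),t((478,222))),('top',(-100,42,54),t((277,522))),
('top',(30,8,94),t((387,313))),('top',(30,-8,94),t((411,314))),('top',(-30,-8,94),t((396,417))),('top',(-30,8,94),t((371,413)))]
S=[('scene',(-100,-42,54),s((327,168))),('scene',(-100,42,54),s((470,147))),('scene',(-30,-8,94),s((381,220))),('scene',(-30,8,94),s((408,217))),('scene',(30,8,94),s((412,310))),('scene',(30,-8,94),s((387,315)))]
for o in (T,S,T+S):
    p,r=fit(o,(520,-230,-.17)); print(p,r.round(1).tolist(), 'lateral of tab grip',-np.sin(p[2])*(404.3-p[0])+np.cos(p[2])*(-212+p[1]*-1), 'along',np.cos(p[2])*(404.3-p[0])+np.sin(p[2])*(-212-p[1]))
p=fit(T+S,(520,-230,-.17))[0]
to(p[0],p[1],190,p[2])
E
```

```text
[ 518.383 -230.695   -0.175] [[0.1, -0.3], [-0.1, -0.0], [0.3, 0.3], [-0.1, -0.4], [0.5, 0.4], [-0.1, 0.1], [-0.6, -0.2]] lateral of tab grip -1.4394892119137204 along -115.59557410847106
[ 525.484 -233.195   -0.185] [[-0.4, -0.0], [0.4, 0.1], [-0.3, 0.2], [0.2, -0.0], [0.6, -0.1], [-0.5, -0.2]] lateral of tab grip -1.4773348511320705 along -123.01456141220079
[ 521.241 -231.807   -0.174] [[0.5, -1.2], [0.2, -1.0], [0.7, -0.6], [0.2, -1.4], [0.9, -0.5], [0.3, -0.9], [-0.2, -1.1], [-0.6, -1.1], [0.1, -1.2], [-0.3, -1.1], [0.2, -1.4], [0.8, -1.6], [-0.2, -1.6]] lateral of tab grip -0.7183329481897935 along -118.60490785071504
meas [ 345.  -201.8  189.1] yaw -0.173 | shift [178.8  -0.8  -0.9] turn deg 0.05
```

Request:
play_rows(
  moves=[120,35,0,0,0,120,70,0,0,0,120,105,0,0,0,120,140,0,0,0,120,165,0,0,0,120,178,0,0,0,120,178,0,20,0,120,178,0,40,0],
)

```text
time: 11.15
tool_pos: [522.9, -232.6, 148.2]
tcp_rot: [3.141, -0.003, -0.171]
contact_force: [-0.4, -0.3, -0.9]
grip_width: 48.6
```

Request:
play_rows(
  moves=[120,0,0,15,0,120,0,0,30,0,120,0,0,45,0,120,0,0,52,0,120,0,0,54,0,120,0,0,54,0],
)

```text
time: 11.65
tool_pos: [520.8, -232.1, 94.2]
tcp_rot: [-3.141, 0.001, -0.172]
contact_force: [0.1, -0.5, 0.1]
grip_width: 48.4
```

```bash
python3 - <<'E'
from h import *
from plant import bot
import cv2
to(521.2,-231.8,90,-.174)
c=bot.capture("scene")["color"][:,:,::-1]; b=c[180:280,150:310]
cv2.imwrite("pics/s7.png",cv2.convertScaleAbs(cv2.resize(b,None,fx=5,fy=5,interpolation=2),alpha=1.5))
E
```

```text
meas [ 520.8 -232.1   94.2] yaw -0.1719 | shift [ 0.4 -0.4  4.2] turn deg 0.12
```

View pics/s7.png

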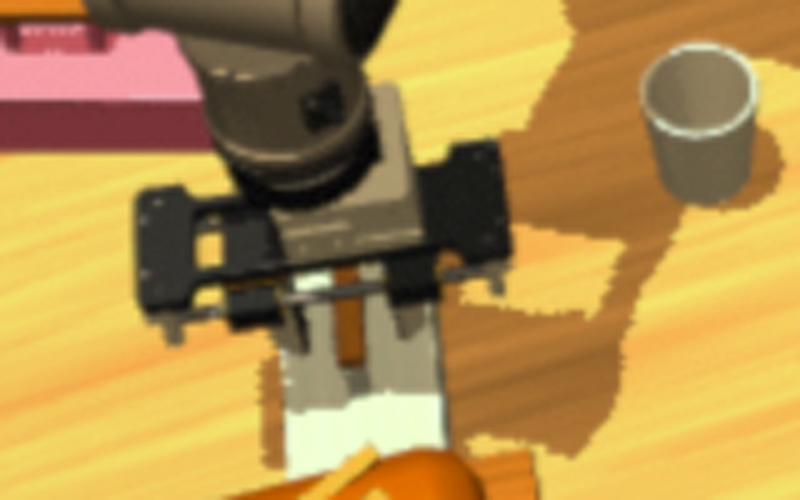

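Centred on the bar (350,320 crop). Lower 4 mm, grip, and lift.

Request:
play_rows(
  moves=[120,0,0,4,0,120,0,0,4,0,255,0,0,4,0,255,0,0,4,0,255,0,0,4,0,255,0,0,4,0,255,0,0,4,0,255,0,0,4,0],
)

```text
time: 12.37
tool_pos: [520.4, -232.3, 90.8]
tcp_rot: [3.141, -0.0, -0.172]
contact_force: [0.6, -0.8, -2.2]
grip_width: 15.7
```

Request:
play_rows(
  moves=[255,0,0,-5,0,255,0,0,-12,0,255,0,0,-25,0,255,0,0,-45,0,255,0,0,-65,0,255,0,0,-85,0,255,0,0,-105,0,255,0,0,-110,0],
)

```text
time: 13.03
tool_pos: [521.5, -232.8, 204.3]
tcp_rot: [3.14, -0.005, -0.172]
contact_force: [0.9, -0.9, -4.0]
grip_width: 15.9
```

```bash
python3 - <<'E'
from h import *
from plant import bot
o=bot.get_obs(); print(o['contact_force'],o['moment'],o['grip_width'],o['joint_positions'])
to(*world(BANK,(0,0)),200,-.052+np.pi/2)
E
```

```text
[ 0.85739147 -0.94999824 -4.03579265] [ 0.00211123 -0.1837762   0.01645558] 15.933606214165795 [-5.54002329e-01  4.60234930e-01  1.46696530e+00 -5.38947195e-06
  1.20885189e+00  1.18888319e+00]
meas [ 521.5 -232.8  204.3] yaw -0.1721 | shift [-108.1 -475.7    4.3] turn deg -96.88
```

Request:
play_rows(
  moves=[255,-3,-12,-5,-2,255,-8,-34,-12,-6,255,-14,-62,-20,-11,255,-21,-92,-20,-16,255,-28,-122,-20,-22,255,-35,-152,-20,-28,255,-42,-182,-20,-34,255,-49,-212,-20,-40],
)

```text
time: 13.7
tool_pos: [507.2, -12.8, 219.7]
tcp_rot: [-3.14, 0.002, 0.532]
contact_force: [0.0, 0.9, -4.7]
grip_width: 15.9
```

```bash
python3 - <<'E'
from h import *
to(*world(BANK,(0,0)),225,-.052+np.pi/2)
E
```

```text
meas [507.2 -12.8 219.7] yaw 0.5323 | shift [ 126.4 -235.7   -5.3] turn deg -56.52
```

Request:
play_rows(
  moves=[255,15,-28,-3,-6,255,29,-55,-5,-13,255,44,-82,-5,-20,255,58,-108,-5,-27,255,72,-134,-5,-34,255,86,-160,-5,-41,255,99,-184,-5,-48,255,111,-206,-5,-53],
)

```text
time: 14.37
tool_pos: [499.5, 221.0, 224.5]
tcp_rot: [-3.139, 0.001, 1.459]
contact_force: [1.1, -0.1, -4.3]
grip_width: 16.0
```

```bash
python3 - <<'E'
from h import *
to(*world(BANK,(0,0)),225,-.052+np.pi/2)
E
```

```text
meas [499.5 221.  224.5] yaw 1.4591 | shift [32.9 -6.7 -0.5] turn deg -3.42
```

Request:
play_rows(
  moves=[255,14,-3,0,-1.5,255,24,-5,0,-3,255,29,-6,0,-3.4,255,29,-6,0,-3.4,255,29,-6,0,-3.4,255,29,-6,0,-3.4],
)

```text
time: 14.87
tool_pos: [498.6, 247.5, 225.5]
tcp_rot: [-3.141, 0.001, 1.509]
contact_force: [0.3, 0.3, -3.8]
grip_width: 15.9
```

```bash
python3 - <<'E'
from h import *
from plant import bot
import cv2
to(*world(BANK,(0,0)),225,-.052+np.pi/2)
for n in("scene","top"):
    c=bot.capture(n)["color"][:,:,::-1]; cv2.imwrite(f"pics/{n}8.png",c)
a=cv2.imread("pics/top8.png")[110:230,180:340]; b=cv2.imread("pics/scene8.png")[110:230,320:480]
cv2.imwrite("pics/t8.png",cv2.convertScaleAbs(cv2.resize(a,None,fx=5,fy=5,interpolation=2),alpha=1.5))
cv2.imwrite("pics/s8.png",cv2.convertScaleAbs(cv2.resize(b,None,fx=5,fy=5,interpolation=2),alpha=1.5))
E
```

```text
meas [498.6 247.5 225.5] yaw 1.5089 | shift [ 6.8 -2.5  0.5] turn deg -0.56
```

View pics/t8.png

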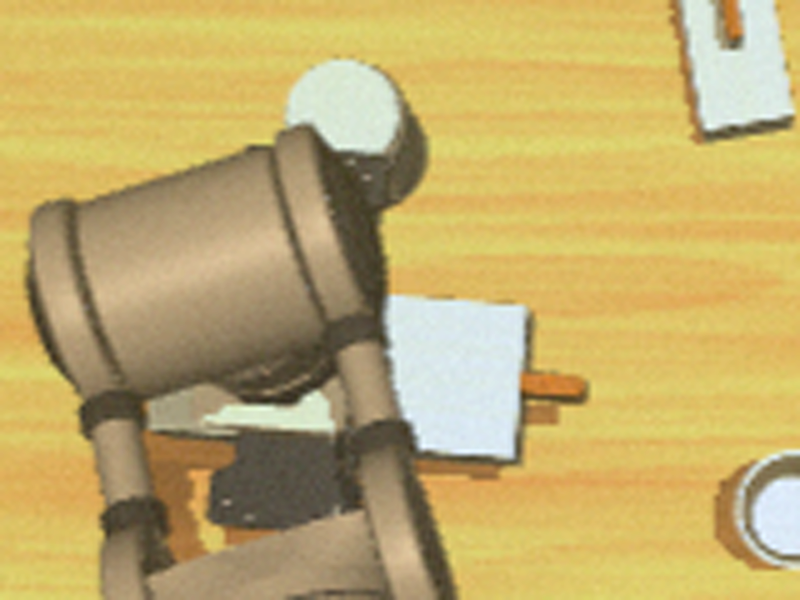

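View pics/s8.png

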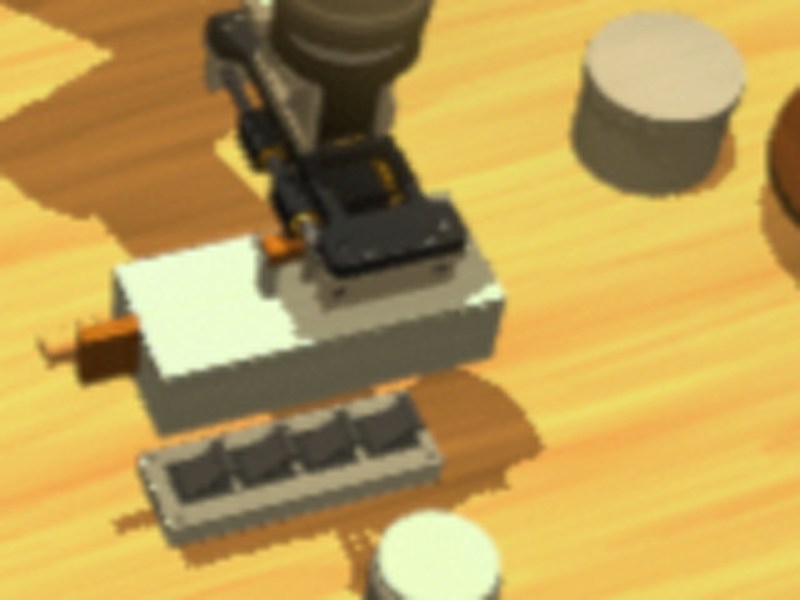

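```bash
python3 - <<'E'
from h import *
np.set_printoptions(suppress=True,precision=3)
L=134.7
t=lambda u:px(u,5,(180,110)); s=lambda u:px(u,5,(320,110))
T=[('top',(-100,42,54+L),t((518,458))),('top',(-100,-42,54+L),t((529,308))),('top',(-134,0,54+L),t((588,382)))]
S=[('scene',(-100,42,54+L),s((115,268))),('scene',(-100,-42,54+L),s((163,377))),('scene',(100,-42,54+L),s((503,298))),('scene',(-100,-42,L),s((165,435))),('scene',(100,-42,L),s((493,356)))]
for o in (T,S,T+S):
    p,r=fit(o,(500,250,1.5)); print(p,r.round(1).tolist())
p,r=fit(S,(500,250,1.5),True); print('S z',p,r.round(1).tolist())
p,r=fit(T+S,(500,250,1.5),True); print('TS z',p,r.round(1).tolist())
# bank again from scene only, this picture
B=[('scene',(-30,-88,22),s((140,460))),('scene',(-30,88,22),s((410,393))),('scene',(30,88,22),s((441,463))),('scene',(30,-88,22),s((172,527)))]
p,r=fit(B,(500,250,0)); print('bank S',p,r.round(1).tolist())
E
```

```text
[494.59  246.52    1.538] [[0.3, 0.2], [-0.1, -0.7], [-0.2, 0.5]]
[500.69  247.814   1.512] [[-0.2, -0.5], [0.3, 0.1], [1.0, -0.7], [-1.1, 0.8], [-0.0, 0.2]]
[499.582 247.437   1.506] [[-0.5, -0.6], [0.0, -1.3], [-0.6, 0.2], [-0.4, -0.9], [-0.1, -0.3], [0.7, -0.8], [-1.5, 0.4], [-0.3, 0.1]]
S z [488.495 255.137   1.509 -16.888] [[0.4, -0.3], [0.6, -0.1], [0.3, -0.4], [-0.8, 0.5], [-0.6, 0.3]]
TS z [497.973 248.229   1.514  -3.532] [[-0.6, -0.2], [-0.3, -0.9], [-0.8, 0.5], [-0.5, -0.3], [0.1, 0.2], [0.5, -0.7], [-1.4, 0.9], [-0.5, 0.2]]
bank S [500.562 253.669  -0.067] [[-0.4, -1.0], [-0.4, -0.5], [1.0, 0.3], [-0.3, 1.0]]
```

```bash
python3 - <<'E'
from h import *
to(497.2,254.6,135,-.052+np.pi/2)
E
```

```text
meas [498.8 247.5 225.7] yaw 1.5087 | shift [ 7.  -2.  90.7] turn deg -0.58
```

Request:
play_rows(
  moves=[255,7,-2,0,-0.6,255,7,-2,10,-0.6,255,7,-2,30,-0.6,255,7,-2,50,-0.6,255,7,-2,70,-0.6,255,7,-2,85,-0.6,255,7,-2,90,-0.6,255,7,-2,90,-0.6],
)

```text
time: 15.63
tool_pos: [496.0, 255.2, 133.9]
tcp_rot: [-3.138, 0.001, 1.521]
contact_force: [-0.7, -0.8, -4.0]
grip_width: 15.4
```

```bash
python3 - <<'E'
from h import *
from plant import bot
import cv2
to(497.2,254.6,135,-.052+np.pi/2)
for n in("scene","top"):
    c=bot.capture(n)["color"][:,:,::-1]; cv2.imwrite(f"pics/{n}9.png",c)
a=cv2.imread("pics/top9.png")[110:230,180:340]; b=cv2.imread("pics/scene9.png")[130:250,320:480]
cv2.imwrite("pics/t9.png",cv2.convertScaleAbs(cv2.resize(a,None,fx=5,fy=5,interpolation=2),alpha=1.5))
cv2.imwrite("pics/s9.png",cv2.convertScaleAbs(cv2.resize(b,None,fx=5,fy=5,interpolation=2),alpha=1.5))
E
```

```text
meas [496.  255.2 133.9] yaw 1.5208 | shift [-0.6  1.2 -1.1] turn deg 0.12
```

View pics/t9.png

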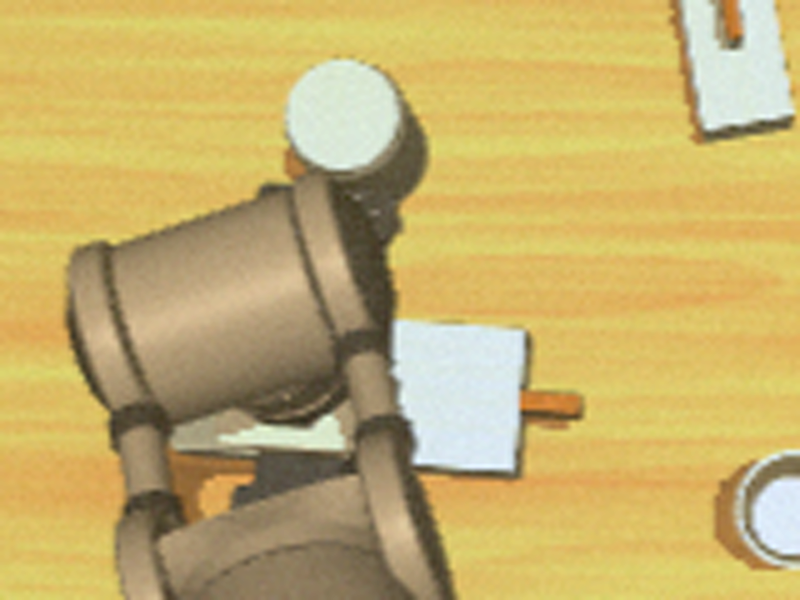

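View pics/s9.png

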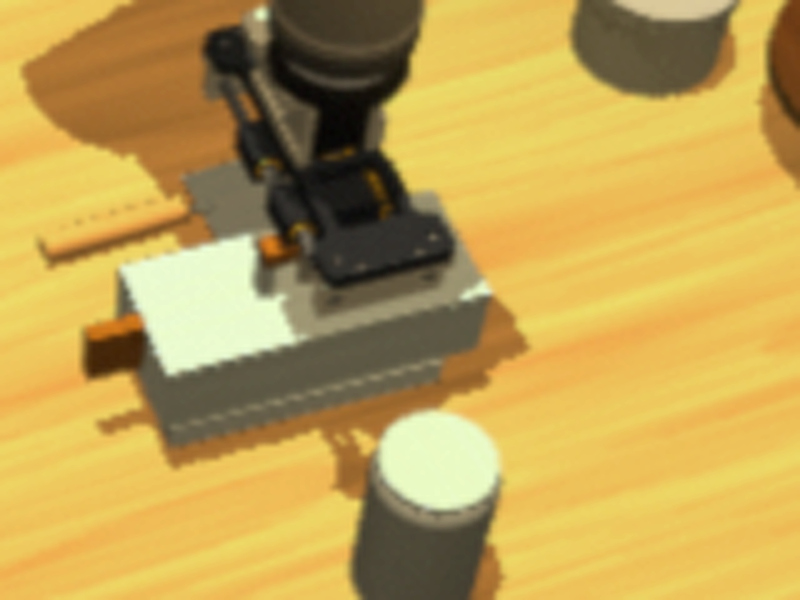

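```bash
python3 - <<'E'
from h import *
np.set_printoptions(suppress=True,precision=3)
L=43.
t=lambda u:px(u,5,(180,110)); s=lambda u:px(u,5,(320,130))
T=[('top',(-100,42,54+L),t((518,473))),('top',(-100,-42,54+L),t((528,330))),('top',(-134,0,54+L),t((583,401)))]
S=[('scene',(-100,42,54+L),s((120,268))),('scene',(-100,-42,54+L),s((167,375))),('scene',(100,-42,54+L),s((493,288)))]
for o in (T,S,T+S):
    p,r=fit(o,(500,250,1.5)); print(p,r.round(1).tolist())
print('expected px top:'); 
for B in [(493.65,255.2,-.055)]:
  for l in [(30,-88),(-30,-88)]: print(proj('top',[*world(B,l),22]))
E
```

```text
[493.569 254.491   1.539] [[0.3, -0.1], [-0.1, -0.4], [-0.2, 0.4]]
[498.15  255.325   1.532] [[-0.3, -0.3], [0.4, 0.1], [-0.2, 0.2]]
[496.707 255.064   1.522] [[-0.2, -0.6], [-0.1, -0.9], [-0.4, 0.1], [-0.6, -0.9], [-0.1, -0.5], [-0.4, 0.2]]
expected px top:
[282.91  182.822]
[281.326 202.422]
```

Request:
play_rows(
  moves=[255,0,0,5,0,255,0,0,10,0,255,0,0,15,0,255,0,0,20,0,255,0,0,25,0,255,0,0,29,0,255,0,0,30,0,255,0,0,30,0],
)

```text
time: 16.4
tool_pos: [496.8, 255.5, 105.2]
tcp_rot: [-3.141, 0.0, 1.521]
contact_force: [-0.4, 0.1, -4.2]
grip_width: 16.0
```

No contact. Continue the last 14 mm slowly.

Request:
play_rows(
  moves=[255,0,0,3,0,255,0,0,6,0,255,0,0,9,0,255,0,0,11,0,255,0,0,13,0,255,0,0,14,0,255,0,0,14,0,255,0,0,14,0],
)

```text
time: 17.07
tool_pos: [497.0, 255.6, 91.7]
tcp_rot: [3.142, 0.0, 1.521]
contact_force: [-0.5, -0.5, -4.4]
grip_width: 15.3
```

```bash
python3 - <<'E'
from plant import bot
import cv2
c=bot.capture("scene")["color"][:,:,::-1]; b=c[130:250,320:480]
cv2.imwrite("pics/s10.png",cv2.convertScaleAbs(cv2.resize(b,None,fx=5,fy=5,interpolation=2),alpha=1.5))
o=bot.get_obs();print(o['tool_pos'],o['contact_force'])
E
```

```text
[497.05238226 255.5937541   91.78013274] [-0.22133079  1.16597332 -4.08972249]
```

View pics/s10.png

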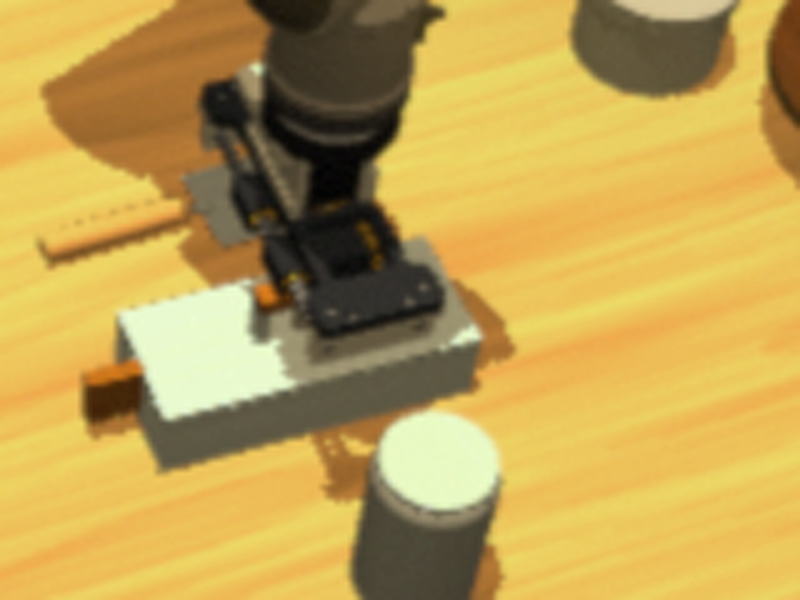

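Request:
play_rows(
  moves=[255,0,0,1,0,255,0,0,1.5,0,255,0,0,2,0,255,0,0,2,0,255,0,0,2,0],
)

```text
time: 17.53
tool_pos: [497.3, 255.6, 90.7]
tcp_rot: [3.14, -0.0, 1.521]
contact_force: [-2.7, -0.7, 5.8]
grip_width: 15.8
```

Now on the counter (load shifted from −4 to +6 N). Release with partial opening and wait.

Request:
play_rows(
  moves=[150,0,0,0,0,150,0,0,0,0,150,0,0,0,0,150,0,0,0,0,150,0,0,0,0,150,0,0,0,0],
)

```text
time: 18.03
tool_pos: [497.0, 255.6, 89.6]
tcp_rot: [-3.142, 0.0, 1.521]
contact_force: [0.2, 0.8, -0.6]
grip_width: 37.6
```

Request:
play_rows(
  moves=[150,0,0,-10,0,150,0,0,-25,0,150,0,0,-50,0,150,0,0,-80,0,150,0,0,-115,0,150,0,0,-150,0,150,0,0,-170,0,150,0,0,-170,0],
)

```text
time: 18.7
tool_pos: [498.8, 256.3, 265.9]
tcp_rot: [3.132, -0.004, 1.521]
contact_force: [0.3, 0.6, 0.5]
grip_width: 37.8
```

Request:
play_rows(
  moves=[150,-35,10,0,0,150,-70,20,0,0,150,-105,30,0,0,150,-140,30,0,0,150,-175,30,0,0,150,-210,30,0,0,150,-235,30,0,0,150,-235,30,0,0],
)

```text
time: 19.37
tool_pos: [514.7, 15.3, 259.5]
tcp_rot: [-3.141, 0.002, 1.516]
contact_force: [-0.1, -0.4, -1.0]
grip_width: 37.7
```

```bash
python3 - <<'E'
from plant import bot
import cv2
for n in("scene","top"):
    c=bot.capture(n)["color"][:,:,::-1]; cv2.imwrite(f"pics/{n}11.png",c)
o=bot.get_obs();print(o['tool_pos'],o['contact_force'])
a=cv2.imread("pics/top11.png")[110:230,180:340]; b=cv2.imread("pics/scene11.png")[130:250,320:480]
cv2.imwrite("pics/t11.png",cv2.convertScaleAbs(cv2.resize(a,None,fx=5,fy=5,interpolation=2),alpha=1.5))
cv2.imwrite("pics/s11.png",cv2.convertScaleAbs(cv2.resize(b,None,fx=5,fy=5,interpolation=2),alpha=1.5))
E
```

```text
[514.92243504  18.75526789 259.57160021] [-0.3804266   0.77926779 -0.3708185 ]
```

View pics/t11.png

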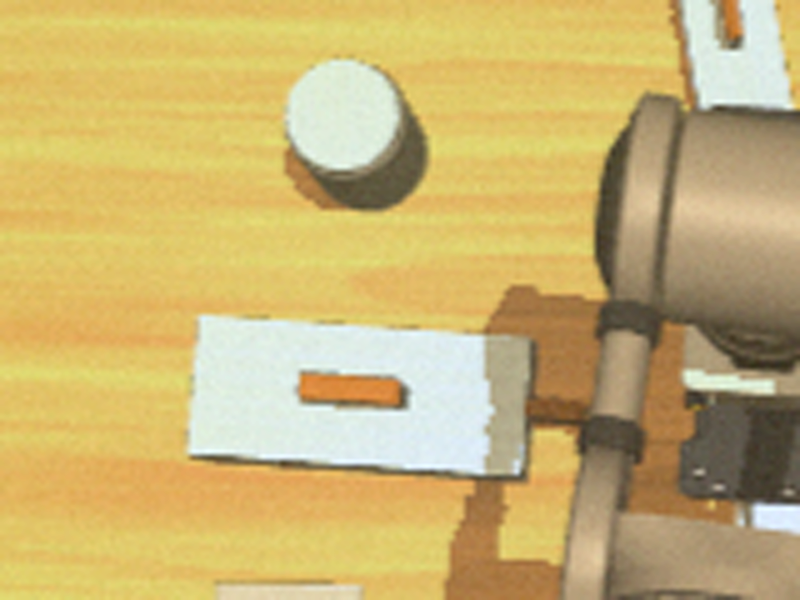

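View pics/s11.png

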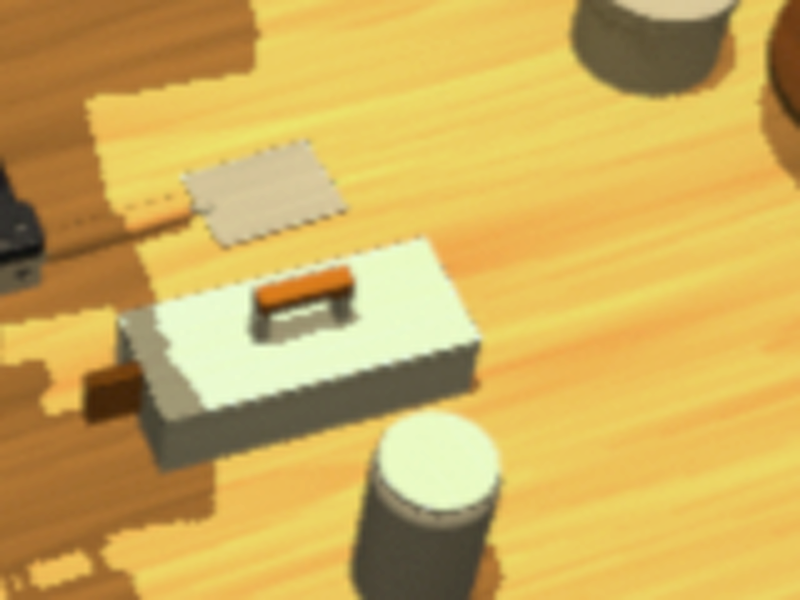

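View pics/scene11.png

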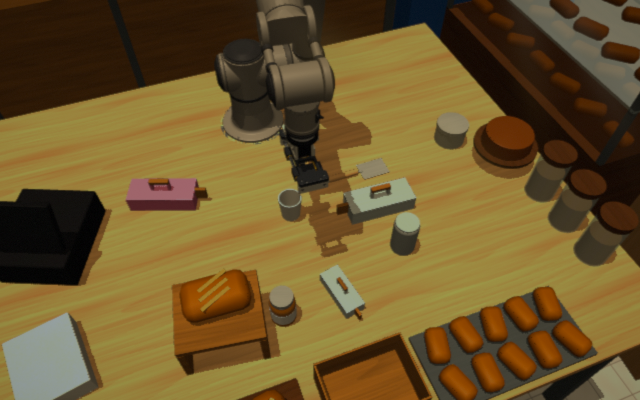

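```bash
python3 - <<'E'
from h import *
np.set_printoptions(suppress=True,precision=3)
t=lambda u:px(u,5,(180,110)); s=lambda u:px(u,5,(320,130))
T=[('top',(100,-42,54),t((199,315))),('top',(100,42,54),t((189,457))),('top',(-100,42,54),t((525,474))),('top',(-100,-42,54),t((532,338)))]
S=[('scene',(-100,42,54),s((120,318))),('scene',(-100,-42,54),s((167,418))),('scene',(100,-42,54),s((481,343))),('scene',(100,42,54),s((428,238))),('scene',(-100,-42,0),s((165,470))),('scene',(100,-42,0),s((474,390)))]
for o in (T,S,T+S):
    for z in (False,True):
        p,r=fit(o,(500,250,1.5),z); print(p,abs(r).max().round(1))
E
cp pics/top11.png pics/chk.png; python3 - <<'E'
from plant import bot
print(bot.close_job())
E
```

```text
[495.668 255.062   1.53 ] 0.5
[495.808 255.271   1.53   -1.384] 0.5
[500.597 256.767   1.518] 1.1
[490.829 262.855   1.515 -14.916] 1.0
[498.306 256.27    1.524] 1.5
[496.769 257.689   1.524  -5.584] 1.0
the job is handed in; nothing more can be done
None
```

I carried out every step and handed the job in at about 19.5 s; no verdict was reported.

- **Toggles:** one closed-finger drag along the row put all four over. The picture taken right after the drag shows all four down. They have been under the cover since, so I could not check them again.
- **Pull-out:** I gripped the tab and drew the silver cover about 164 mm out from under the shelf. I then let go of it on the counter and took it again by the handle. The pink cover and the smaller silver one were look-alikes and I left them alone.
- **Placing:** I lowered the cover over the bank, with the tab towards the row's start. I released it only after the force reading showed the counter carrying it, going from about −4 to +6 N.

**Last checks:**
- **Position:** the cover's centre came out about 2 to 4 mm from the bank's, depending on the camera. Its length is within about 0.03 rad of the row.
- **Height:** the released tool height matched the height when I first gripped the handle, so the cover should be on the counter. The cameras could not confirm this to 6 mm: fits with height left free gave −1 mm from the top camera, −6 mm combined and −15 mm from the scene camera alone.
- **Camera disagreement:** the two cameras differ by about 5 to 7 mm in x throughout. I relied on measuring cover and bank in the same camera.
- **Surroundings:** the arm ended clear of everything, and the bystanders look unmoved by eye.

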